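# Load the spring tub dispenser on the olive stall

## Robot

A 6-joint arm with a two-finger parallel gripper is mounted at the origin on the work surface. World frame = base frame: x ahead of the robot, y to its left, z up, the work surface at z = 0. Lengths are in mm, angles in rad, forces in N, time in s.
With the tool pointing down it reaches from about 275 to 750 mm from the base axis. Payload 10.2 kg.
Tool frame: the origin (TCP) lies at the very end of the fingers, on their centre line; the grasp point (between the pads) lies 19 mm behind it; z points along the fingers, y is the direction in which the jaws open and shut (so a half turn about z gives the same grasp; the last joint's range is limited). The gripper opens to 85 mm and grips with 20 to 120 N. Pads are 22 mm wide; open, the fingers measure 114 mm over their backs; the gripper's body (76 mm by 85 mm) begins 54 mm behind the grasp point. The pads swing forward as they close: fully open they stand 13 mm farther back than shut.
Start: joints at [-1.525, 0.313, 1.498, -0, 1.331, -0.223], TCP at [139.413, -506.157, 231.294] pointing down, gripper open.
Joint ranges: [-2.94, 2.94], [-0.97, 2.17], [0.19, 2.56], [-1.23, 4.37], [0.02, 3.11], [-2.88, 2.88]. Speed limits (rad/s): [2.39, 2.39, 3.01, 3.14, 3.14, 3.14].

## Interface

Orientations are given as a unit quaternion [w, x, y, z].
In Python, from rig import ctrl, eyes, order gives the robot as it stands.
- The arm moves only by the tool move_arm, never from a script. Its argument "deltas" is a list of rows, each a list of 6 numbers: the shift along the tool's x, y, z in cm, then the turn, a rotation vector about the tool's x, y, z in degrees. A call has exactly 10 rows; each row shifts and turns the commanded pose from where the row before left it, along the tool's axes as they then stand; what a row does not reach is not made up. A row lasts 1/10 s, in which the tool goes at most 50 mm and 8.59 degrees, less where a joint would pass 70% of its speed; a pose out of reach is approached as far as the arm can. A call is refused whole if a number of a shift passes 5 or a number of a turn 8.59, either way. A call with a gripper value outside its range is refused whole. "grip" is the finger opening in cm, from 0 to 8.54, set as the call begins (left out, the last holds). The fingers move at their own pace and stop on an object; "newtons" is the grip in N (left out, the last holds). Time passes only in rows, so rows that do not move let the fingers close, or fill a call up. It gives the time, the measured TCP pose, the force and the opening at its end, in the units of the state.
- ctrl.sense(): the state, without advancing time (a new reading comes with each control period).
- eyes.capture(name): name is "scene" or "top"; returns the picture (400x640x3 uint8, blue, green, red); there is no depth.
- eyes.camera_params(name): a dict with "K" (3x3 intrinsics, pixels), "camera_from_world" (4x4, takes a point from world to camera coordinates). Camera axes: x right, y down, z forward; pixel columns grow to the right and rows downward; lengths in mm; the calibration is good to about 2 mm. A picture is of the moment at which its call begins. camera_params takes no time and is no camera call.
- order.finish_job(): hands the job in, once; it reports no verdict.
The state is a dict: "time_s": time; "joints": joint angles; "dq": joint speeds; "tau": joint torques, N m; "eef_pos": TCP position; "ee_rot": TCP orientation; "force": force on the tool from outside, world axes, zero at the start; "wrist_torque": the same for the moment, N m; "grip_width": opening from 0.0 (shut) to 1.0 (fully open).
Only numpy, scipy, OpenCV 4.12 (cv2) and the standard library are available. Lean on these libraries where they do the work, as an engineer would, in place of code of your own. Each camera call takes 0.05 s, during which the arm holds its last target.

## Task

Load the two oblong lidded olive tubs into the empty spring dispenser, lids up: first the deep tub, pressing it down until both catches snap shut over its lid, then the shallow tub on top of it, pressed down in the same way until both catches close over its lid. Leave everything else on the stall where it stands.

Things in the scene. Friction and masses are not known exactly. Their poses are not given: they have to be found in the camera images.
- dispenser: Fixed steel dispenser, 166 x 100 mm base, 178 mm high: two end walls and four corner guides round a well with open long sides (each open 87 mm wide). Origin: centre of the base's underside, on the table; x along the well's (and the tubs') length, y across through the open sides, z up. Well inside: 121 (x) by 69 mm (y). The guides flare outward above 160 mm. A half turn makes no difference.
- dispenser_mouth (a point): Centre of the mouth, 150 mm above the table, level with the pivots of the two catches. Press a tub's lid to 20 mm below this to let the catches snap over it (up to about 20 N); let go, it rises until its lid bears on the catches' undersides, 148.5 mm above the table.
- platform (a joint): How far the spring platform in the well has sunk, in m: 0 at rest (its top 146 mm above the table), at most 0.122. The spring (5 N preload, 70 N/m) pushes it up. With the deep tub latched it reads about 0.055, with both latched about 0.095.
- catch_a (a joint): Sprung catch at the +x end of the mouth: a flap 40 mm wide, 15 mm long, 3 mm thick, level at 0 rad with its tip 46 mm from the well's centre; it swings only downward (to 1.5 rad). A tub's body pushed down swings it aside; it snaps back to 0 once the lid's top is about 15 mm below the pivots.
- catch_b (a joint): The same catch at the -x end.
- deep_tub_center (a point): Centre of the deep tub, 29 mm above its underside. Oblong tub of olives with a flat white lid, 112 (x) x 60 (y) x 58 mm (z up), about 240 g, sides straight; its lowest 10 mm is a smaller foot, 82 x 48 mm, which fits between the catches and stands on the platform or on the lid below.
- shallow_tub_center (a point): Centre of the shallow tub, 20 mm above its underside. Same as the deep tub but 40 mm high, about 160 g: 112 (x) x 60 (y) x 40 mm, same 10 mm foot and white lid.
- bowl: Bystander: white bowl, 110 mm wide, 45 mm high; origin under its centre.
- jar: Bystander: green glass jar, 72 mm wide, 110 mm high; origin under its centre.
- round_tub: Bystander: round white tub, 104 mm wide, 65 mm high; origin under its centre.
- spoon: Bystander: wooden spoon lying flat, 240 mm long along x.
- oil: Bystander: amber bottle, 60 mm wide, 190 mm high; origin under its centre.
- tongs: Bystander: steel tongs lying flat, 210 mm long along x.

How it is judged (in metres and radians):
On the way:
1. The deep tub alone is latched: lid up in the well, top under both closed catches (z of deep_tub_center in the frame of dispenser between 0.112 and 0.124 m and horizontal distance between deep_tub_center and dispenser below 0.009 m and angle between deep_tub_center's own z axis and vertical below 0.12 rad and value of joint each of catch_a, catch_b below 0.2 rad), for 0.2 s.
At the end, for the whole second after the job is handed in: Both tubs stand lid up (within 0.12 rad) in the dispenser, within 9 mm of its axis, the shallow one on the deep one, held down with the shallow lid under both closed catches (each below 0.2 rad; tub centres about 79 and 128 mm above the base, within 6 mm), the platform at rest (z of deep_tub_center in the frame of dispenser between 0.072 and 0.085 m and horizontal distance between each of deep_tub_center, shallow_tub_center and dispenser below 0.009 m and angle between each of deep_tub_center, shallow_tub_center's own z axis and vertical below 0.12 rad and z of shallow_tub_center in the frame of dispenser between 0.121 and 0.134 m and value of joint each of catch_a, catch_b below 0.2 rad and velocity of joint platform between -0.01 and 0.01 m/s); the robot touches nothing.
It fails at once if a bystander is moved by more than 30 mm or tipped over (distance of any of bowl, jar, round_tub, spoon, oil, tongs from where it was at the start of the episode above 0.03 m or angle between any of bowl, jar, round_tub, oil's own z axis and vertical above 0.5 rad).
It also fails if it takes over 72 s, if anything falls off the work surface, if the arm or the gripper's body presses on something with over 40 N, if the wrist force passes 120 N, or if a joint passes its speed limit or range.

## Working session

There is one attempt and no reset: what is moved stays moved. The work goes in short steps, Python scripts to look and compute and a tool call to move; the robot and the scene stay as the last step left them, time stands still between calls to the robot, and variables do not carry over. Pictures are saved under pics/ and viewed, and the job is handed in when it is done.

Besides the shell and the picture viewer there is one more tool, called after "Request:" by a JSON object that holds its "fn" and its "kwargs", one argument or row to a line. move_arm: Moves the arm, as the interface text tells. Its arguments: {"type":"object","properties":{"deltas":{"type":"array"},"grip":{"type":"number"},"newtons":{"type":"number"}},"required":["deltas"]}

```bash
ls; mkdir -p pics; python3 - <<'E'
from rig import ctrl, eyes, order
import cv2,json
for n in ("scene","top"):
    im=eyes.capture(n); cv2.imwrite(f"pics/{n}0.png",im)
    p=eyes.camera_params(n); print(n,p)
print(ctrl.sense())
E
```

```text
pics
scene {'K': array([[458.93841564,   0.        , 317.2175959 ],
       [  0.        , 458.93841564, 203.03006808],
       [  0.        ,   0.        ,   1.        ]]), 'camera_from_world': array([[-7.91577598e-01,  6.10774422e-01,  1.89608013e-02,
         4.32862593e+02],
       [ 3.33337725e-01,  4.57603046e-01, -8.24309052e-01,
        -9.15320738e+01],
       [-5.12143406e-01, -6.46184229e-01, -5.65822476e-01,
         1.59313652e+03],
       [ 0.00000000e+00,  0.00000000e+00,  0.00000000e+00,
         1.00000000e+00]])}
top {'K': array([[364.78186387,   0.        , 322.49104501],
       [  0.        , 364.78186387, 197.23640252],
       [  0.        ,   0.        ,   1.        ]]), 'camera_from_world': array([[ 1.31133905e-02, -9.99786823e-01, -1.59482881e-02,
         9.99681830e+00],
       [-9.90815371e-01, -1.08456546e-02, -1.34786021e-01,
         5.64694423e+02],
       [ 1.34584318e-01,  1.75693107e-02, -9.90746375e-01,
         1.17106462e+03],
       [ 0.00000000e+00,  0.00000000e+00,  0.00000000e+00,
         1.00000000e+00]])}
{'time_s': 0.1, 'joints': array([-1.52541910e+00,  3.13379722e-01,  1.49834964e+00, -2.04737351e-05,
        1.33099618e+00, -2.23392253e-01]), 'dq': array([-0.00141128, -0.00111534, -0.0029166 , -0.00019321,  0.00090695,
       -0.00013398]), 'tau': array([ 3.29462557e-03, -4.12895179e+01, -2.60141623e+01, -1.71646288e-04,
        2.94969977e-03,  2.20536336e-06]), 'eef_pos': array([ 139.38793756, -505.92358196,  230.80395016]), 'ee_rot': array([-5.65088132e-04,  9.90983466e-01,  1.33983019e-01,  4.04482539e-05]), 'force': array([ 0.19996575, -0.07314373, -0.18062845]), 'wrist_torque': array([-0.00735212,  0.01366996, -0.00071956]), 'grip_width': 0.997349917832607}
```

View pics/scene0.png

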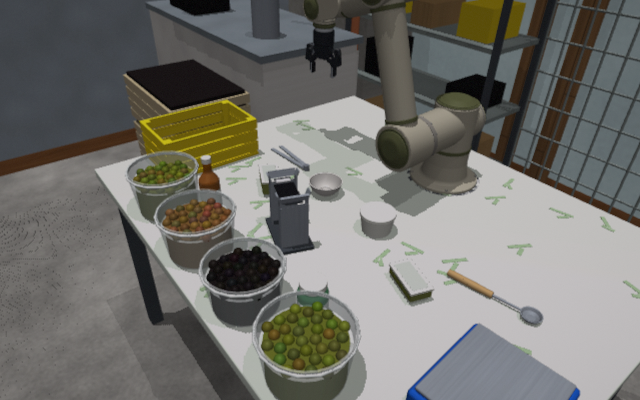

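View pics/top0.png

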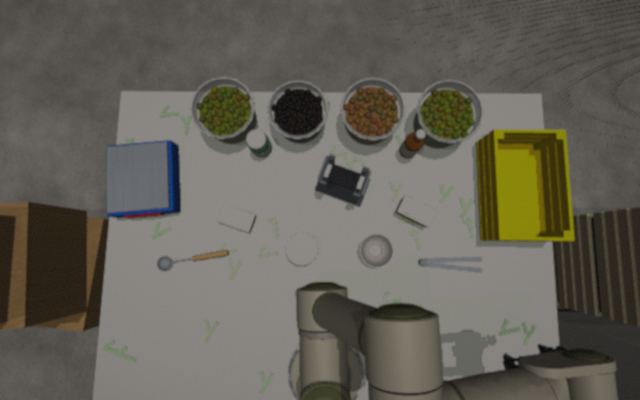

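The top view shows the dispenser at about (343,181), with one tub at about (415,210) and the other at about (238,218). I'll enlarge these areas.

```bash
python3 - <<'E'
import cv2,numpy as np
t=cv2.imread("pics/top0.png"); s=cv2.imread("pics/scene0.png")
def crop(im,x,y,w,h,k,n):
    c=cv2.resize(im[y:y+h,x:x+w],None,fx=k,fy=k,interpolation=cv2.INTER_CUBIC)
    c=cv2.convertScaleAbs(c,alpha=1.3)
    for i in range(0,w,10): cv2.putText(c,str(x+i),(i*k,8),0,.3,(0,0,255)); cv2.line(c,(i*k,10),(i*k,14),(0,0,255))
    for i in range(0,h,10): cv2.putText(c,str(y+i),(0,i*k+4),0,.3,(0,0,255)); cv2.line(c,(20,i*k),(25,i*k),(0,0,255))
    cv2.imwrite(f"pics/{n}.png",c)
crop(t,305,145,75,65,8,"c_disp"); crop(t,385,185,60,50,8,"c_r"); crop(t,210,195,60,45,8,"c_l")
crop(s,240,150,80,110,5,"s_disp"); crop(s,380,250,70,60,8,"s_l")
E
```

```text
(no output)
```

View pics/c_disp.png

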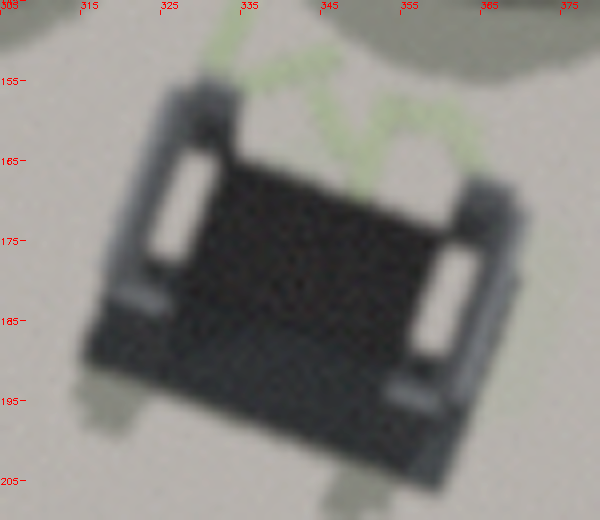

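View pics/c_r.png

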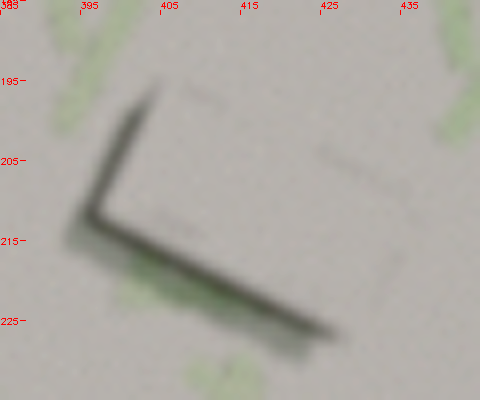

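View pics/c_l.png

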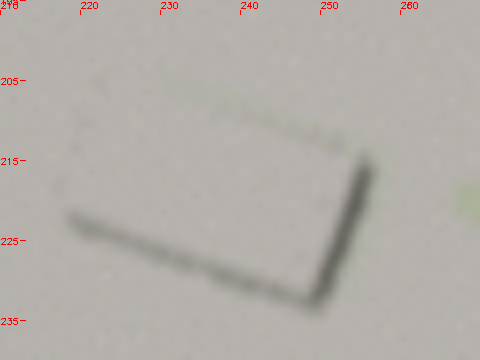

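View pics/s_disp.png

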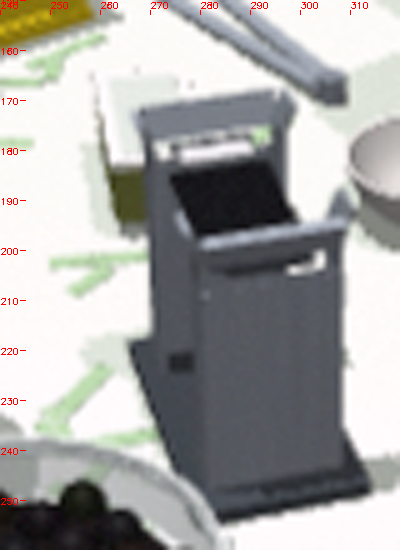

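View pics/s_l.png

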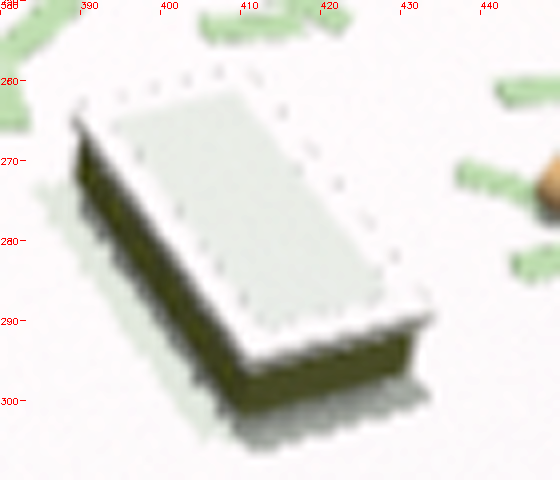

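Deep tub: right side, with its lid corner at about (396.5,211.5). Shallow tub: left side. The white strips at (328,170) and (361,182) have the size and spacing of the catches at z≈150. Next I'll fit the poses.

```bash
cat > h.py <<'E'
import cv2,numpy as np
from rig import ctrl,eyes,order
from scipy.optimize import least_squares
P={n:eyes.camera_params(n) for n in("scene","top")}
def proj(n,p):
    p=np.atleast_2d(p).astype(float);M=P[n]["camera_from_world"];c=p@M[:3,:3].T+M[:3,3]
    u=c@P[n]["K"].T;return u[:,:2]/u[:,2:]
def back(n,uv,z):
    M=P[n]["camera_from_world"];R=M[:3,:3];o=-R.T@M[:3,3]
    d=R.T@np.linalg.inv(P[n]["K"])@np.array([uv[0],uv[1],1.]);return o+d*(z-o[2])/d[2]
def crop(im,x,y,w,h,k,n):
    c=cv2.resize(im[y:y+h,x:x+w],None,fx=k,fy=k,interpolation=cv2.INTER_CUBIC)
    for i in range(0,w,10): cv2.putText(c,str(x+i),(i*k,8),0,.3,(0,0,255)); cv2.line(c,(i*k,10),(i*k,14),(0,0,255))
    for i in range(0,h,10): cv2.putText(c,str(y+i),(0,i*k+4),0,.3,(0,0,255)); cv2.line(c,(20,i*k),(25,i*k),(0,0,255))
    cv2.imwrite(f"pics/{n}.png",c)
E
python3 - <<'E'
from h import *
def show(l,n,pts,z):
    q=[back(n,p,z)[:2] for p in pts];print(l,n,[x.round(1).tolist() for x in q],[round(float(np.linalg.norm(q[i+1]-q[i])),1) for i in range(len(q)-1)])
    return q
show("shallow","top",[(218.5,221),(248,231.5),(254,214.5)],40)
show("shallow","scene",[(388.5,265),(411,295.5),(433,289.5)],40)
show("deep","top",[(404,195.5),(396.5,211.5),(426,227)],58)
show("catch","top",[(328,170.5),(361,182)],150)
show("base","top",[(315,190.5),(360,206.5)],8)
show("base","scene",[(266,218.5),(284,253),(314,247.5)],8)
show("bystanders","top",[(302,249),(376,250),(258,143),(412,143)],30)
s=cv2.imread("pics/scene0.png");crop(s,240,150,60,60,8,"s_d2")
E
```

```text
shallow top [[481.5, 358.6], [448.2, 259.6], [504.4, 242.0]] [104.4, 58.8]
shallow scene [[508.3, 242.2], [540.9, 348.5], [484.4, 366.3]] [111.1, 59.2]
deep top [[570.5, -248.5], [517.9, -223.5], [469.1, -317.2]] [58.2, 105.7]
catch top [[631.5, -0.8], [597.0, -100.8]] [105.7]
base top [[591.5, 43.2], [538.4, -109.9]] [162.1]
base scene [[628.3, -143.1], [673.1, 17.4], [594.4, 47.0]] [166.6, 84.1]
bystanders top [[393.7, 81.9], [393.7, -160.1], [750.3, 239.8], [754.7, -284.4]] [242.0, 535.8, 524.2]
```

View pics/s_d2.png

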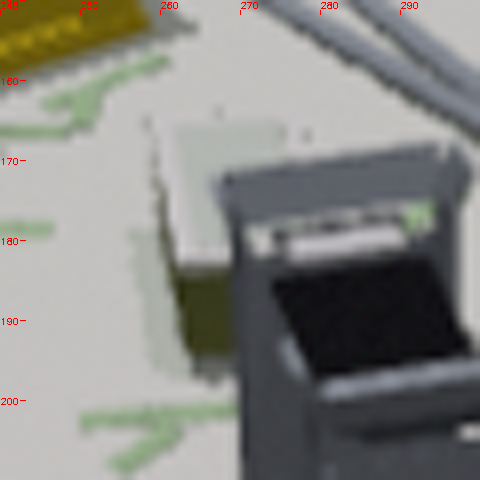

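```bash
cat >> h.py <<'E'
def box(c,yaw,L,W,z):
    a=np.radians(yaw);u=np.array([np.cos(a),np.sin(a)]);v=np.array([-u[1],u[0]])
    return np.array([[*(np.array(c)+sx*L/2*u+sy*W/2*v),z] for sx,sy in((1,1),(-1,1),(-1,-1),(1,-1))])
def ov(src,n,view,polys,x,y,w,h,k):
    crop(src,x,y,w,h,k,n);c=cv2.imread(f"pics/{n}.png")
    for p,col in polys:
        q=((proj(view,p)-[x,y]+.5)*k).round().astype(np.int32);cv2.polylines(c,[q],True,col,1)
    cv2.imwrite(f"pics/{n}.png",c)
E
cat > ov.py <<'E'
from h import *
import sys
D=eval(sys.argv[1]);S=eval(sys.argv[2]);W=eval(sys.argv[3]);tag=sys.argv[4]
t=cv2.imread("pics/top0.png"); s=cv2.imread("pics/scene0.png")
R=(0,0,255);B=(255,0,0)
pd=[(box(D[:2],D[2],112,60,58),R),(box(D[:2],D[2],112,60,10),B)]
ps=[(box(S[:2],S[2],112,60,40),R),(box(S[:2],S[2],112,60,10),B)]
a=np.radians(W[2]);u=np.array([np.cos(a),np.sin(a)])
pw=[(box(W[:2],W[2],166,100,0),B)]+[(box(np.array(W[:2])+e*53.5*u,W[2],15,40,150),R) for e in(1,-1)]
ov(t,"o1","top",pd,385,185,60,50,6);ov(s,"o2","scene",pd,240,150,60,60,5)
ov(t,"o3","top",ps,210,195,60,45,6);ov(s,"o4","scene",ps,380,250,60,60,5)
ov(t,"o5","top",pw,305,145,75,65,5);ov(s,"o6","scene",pw,240,160,80,100,3)
i=[cv2.imread(f"pics/o{j}.png") for j in range(1,7)]
def pad(c,h,w): return cv2.copyMakeBorder(c,0,max(0,h-c.shape[0]),0,max(0,w-c.shape[1]),0)[:h,:w]
cv2.imwrite(f"pics/{tag}a.png",np.vstack([np.hstack([pad(i[0],300,360),pad(i[1],300,300)]),np.hstack([pad(i[2],300,360),pad(i[3],300,300)])]))
cv2.imwrite(f"pics/{tag}b.png",np.hstack([pad(i[4],330,375),pad(i[5],330,240)]))
E
python3 ov.py "(521,-271,63.5)" "(495,304,72.5)" "(613,-50,71)" v1
```

```text
(no output)
```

View pics/v1a.png

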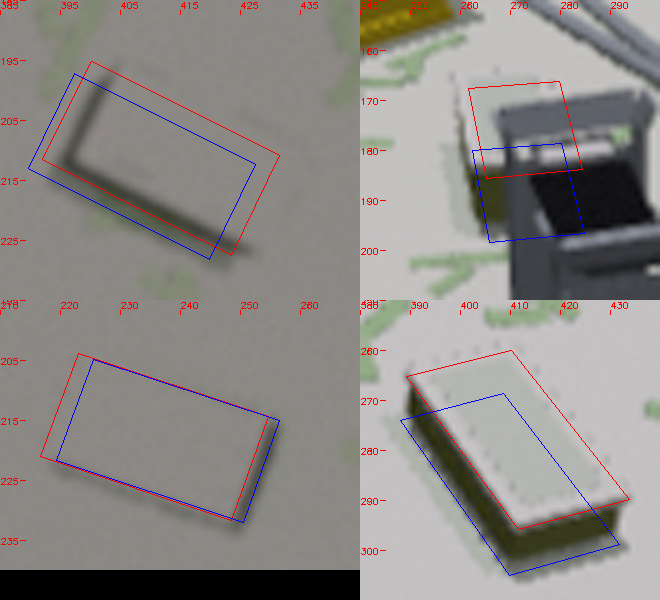

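View pics/v1b.png

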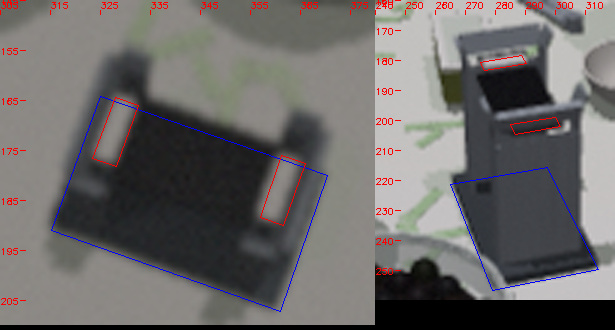

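```bash
python3 ov.py "(520.5,-286,63.5)" "(495,303.5,72.5)" "(615,-53,71)" v2; python3 -c "
from h import *
s=cv2.imread('pics/scene0.png');crop(s,260,160,60,55,12,'s_m')"
```

```text
(no output)
```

View pics/v2a.png

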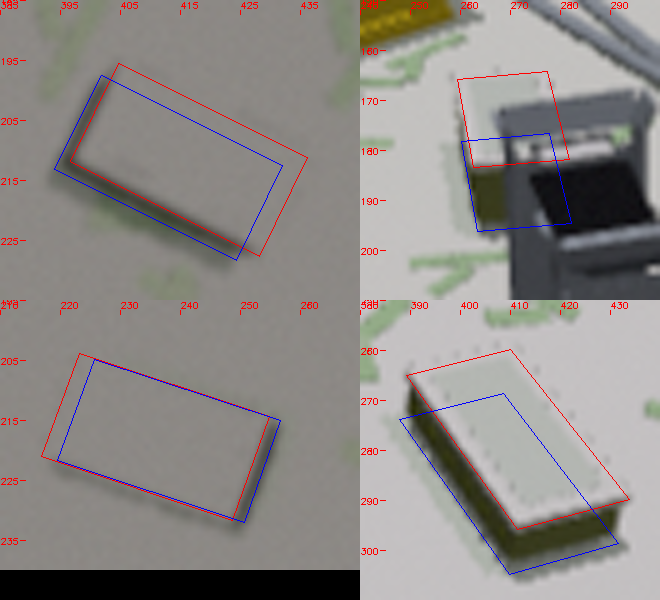

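View pics/v2b.png

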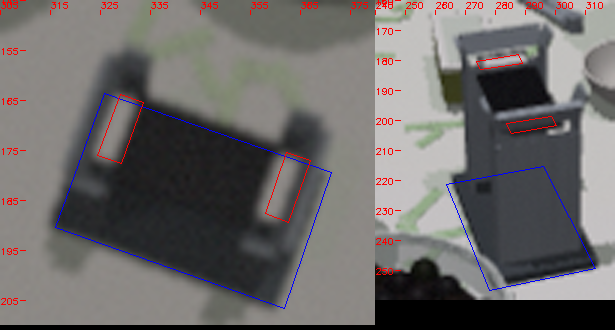

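View pics/s_m.png

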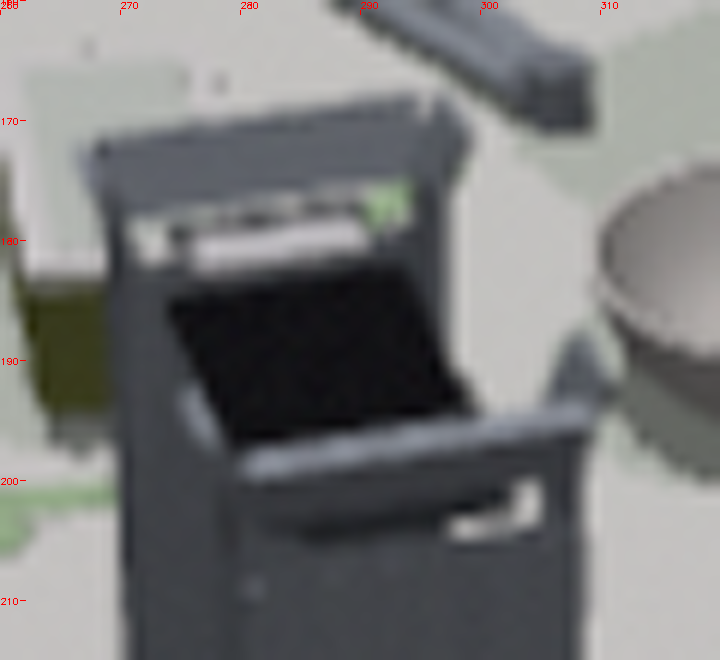

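Overlays match both tubs in both views: deep (520.5,-286, 63.5°) and shallow (495,303.5, 72.5°). The catches put the dispenser at about (613.5,-50.5, 71°); its base corner at (284,253) in scene is hidden by a bucket. Next is a planner helper.

```bash
cat > plan.py <<'E'
# usage: plan.py x y z heading_deg nrows [fromx fromy fromz fromheading]
import sys,numpy as np
from scipy.spatial.transform import Rotation as Ro
a=list(map(float,sys.argv[1:]));n=int(a[4])
def down(h):
    h=np.radians(h);return Ro.from_matrix(np.array([[np.cos(h),np.sin(h),0],[np.sin(h),-np.cos(h),0],[0,0,-1]]))
if len(a)>5: p=np.array(a[5:8]);R=down(a[8])
else:
    from rig import ctrl
    s=ctrl.sense();p=np.array(s["eef_pos"]);q=s["ee_rot"];R=Ro.from_quat([q[1],q[2],q[3],q[0]])
T=down(a[3]);g=np.array(a[:3]);p0=p.copy();R0=R;tot=(R0.inv()*T).as_rotvec()
for i in range(n):
    f=(i+1)/n
    d=(R.inv().apply(p0+(g-p0)*f-p)/10).round(2);r=np.degrees((R.inv()*R0*Ro.from_rotvec(tot*f)).as_rotvec()).round(1)
    print([float(v)+0 for v in [*d,*r]],end=",\n")
    p=p+R.apply(d*10);R=R*Ro.from_rotvec(np.radians(r))
print("end",p.round(1))
E
python3 plan.py 520.5 -286 180 63.5 20
```

```text
[2.13, -0.55, 0.26, 0.0, 0.0, -2.4],
[2.15, -0.47, 0.25, 0.0, 0.0, -2.4],
[2.17, -0.37, 0.26, 0.0, 0.0, -2.4],
[2.18, -0.28, 0.25, 0.0, 0.0, -2.4],
[2.19, -0.2, 0.26, 0.0, 0.0, -2.4],
[2.2, -0.09, 0.25, 0.0, 0.0, -2.4],
[2.2, -0.01, 0.26, 0.0, 0.0, -2.4],
[2.2, 0.08, 0.25, 0.0, 0.0, -2.4],
[2.19, 0.18, 0.26, 0.0, 0.0, -2.4],
[2.18, 0.27, 0.25, 0.0, 0.0, -2.5],
[2.17, 0.36, 0.26, 0.0, 0.0, -2.4],
[2.16, 0.46, 0.25, 0.0, 0.0, -2.4],
[2.13, 0.54, 0.26, 0.0, 0.0, -2.4],
[2.1, 0.63, 0.25, 0.0, 0.0, -2.4],
[2.08, 0.73, 0.26, 0.0, 0.0, -2.4],
[2.05, 0.8, 0.25, 0.0, 0.0, -2.4],
[2.01, 0.89, 0.26, 0.0, 0.0, -2.4],
[1.97, 0.98, 0.25, 0.0, 0.0, -2.4],
[1.93, 1.06, 0.26, 0.0, -0.1, -2.4],
[1.89, 1.13, 0.25, 0.0, 0.0, -2.4],
end [ 520.5 -285.9  180. ]
```

Request:
{"fn": "move_arm", "kwargs": {
  "deltas": [
    [2.1,-0.5,0.25,0,0,-2.4],
    [2.2,-0.5,0.25,0,0,-2.4],
    [2.2,-0.4,0.25,0,0,-2.4],
    [2.2,-0.3,0.25,0,0,-2.4],
    [2.2,-0.2,0.25,0,0,-2.4],
    [2.2,-0.1,0.25,0,0,-2.4],
    [2.2,0,0.25,0,0,-2.4],
    [2.2,0.1,0.25,0,0,-2.4],
    [2.2,0.2,0.25,0,0,-2.4],
    [2.2,0.3,0.25,0,0,-2.4]
  ],
  "grip": 8.54,
  "newtons": 60
}}

```text
time_s: 1.1
eef_pos: [331.9, -395.4, 205.9]
ee_rot: [-0.0, 0.941, 0.338, -0.0]
force: [-0.4, 0.2, -0.3]
grip_width: 0.996
```

Request:
{"fn": "move_arm", "kwargs": {
  "deltas": [
    [2.2,0.4,0.25,0,0,-2.4],
    [2.2,0.5,0.25,0,0,-2.4],
    [2.1,0.5,0.25,0,0,-2.4],
    [2.1,0.6,0.25,0,0,-2.4],
    [2.1,0.7,0.25,0,0,-2.4],
    [2.0,0.8,0.25,0,0,-2.4],
    [2.0,0.9,0.25,0,0,-2.4],
    [2.0,1.0,0.25,0,0,-2.4],
    [1.9,1.1,0.25,0,0,-2.4],
    [1.9,1.1,0.25,0,0,-2.4]
  ]
}}

```text
time_s: 2.1
eef_pos: [522.9, -285.9, 180.8]
ee_rot: [-0.0, 0.85, 0.526, -0.0]
force: [-0.2, 0.7, -0.0]
grip_width: 0.999
```

```bash
python3 -c "
from rig import ctrl
s=ctrl.sense();print(s)"; python3 plan.py 520.5 -286 80 63.5 10
```

```text
{'time_s': 2.1, 'joints': array([-6.96828612e-01,  5.09050739e-01,  1.34484164e+00, -3.76168654e-05,
        1.28854048e+00, -2.34301781e-01]), 'dq': array([ 0.36023944,  0.25489544, -0.3332793 ,  0.0015507 ,  0.07461432,
       -0.05746801]), 'tau': array([-1.83289234e+00, -5.14072394e+01, -2.42614031e+01,  2.21287971e-02,
       -7.38297799e-02,  8.41591624e-02]), 'eef_pos': array([ 522.85062415, -285.92285423,  180.76966243]), 'ee_rot': array([-3.93123563e-04,  8.50353225e-01,  5.26212139e-01, -1.49230976e-04]), 'force': array([-0.18829042,  0.7383192 , -0.04323018]), 'wrist_torque': array([-0.01267361,  0.01440807,  0.02857542]), 'grip_width': 0.9985917851274112}
[-0.01, -0.02, 1.01, 0.0, 0.0, 0.0],
[-0.01, -0.02, 1.01, 0.0, 0.0, 0.0],
[-0.01, -0.02, 1.0, 0.0, 0.0, 0.0],
[-0.02, -0.02, 1.01, 0.0, 0.0, 0.0],
[-0.01, -0.02, 1.01, 0.0, 0.0, 0.0],
[-0.01, -0.02, 1.01, 0.0, 0.0, 0.0],
[-0.01, -0.02, 1.0, 0.0, 0.0, 0.0],
[-0.01, -0.02, 1.01, 0.0, 0.0, 0.0],
[-0.01, -0.02, 1.01, 0.0, 0.0, 0.0],
[-0.01, -0.02, 1.01, 0.0, 0.0, 0.0],
end [ 520.5 -286.    80. ]
```

Request:
{"fn": "move_arm", "kwargs": {
  "deltas": [
    [-0.05,-0.1,1.5,0,0,0],
    [-0.05,-0.1,1.5,0,0,0],
    [0,0,1.5,0,0,0],
    [0,0,1.5,0,0,0],
    [0,0,1.5,0,0,0],
    [0,0,1.5,0,0,0],
    [0,0,1.0,0,0,0],
    [0,0,0,0,0,0],
    [0,0,0,0,0,0],
    [0,0,0,0,0,0]
  ]
}}

```text
time_s: 3.1
eef_pos: [520.3, -286.8, 82.1]
ee_rot: [0.001, 0.851, 0.526, 0.0]
force: [-0.1, 0.2, 0.4]
grip_width: 1.005
```

```bash
python3 -c "
from h import *
s=ctrl.sense();print(s['eef_pos'],s['ee_rot'])
im=eyes.capture('scene');cv2.imwrite('pics/sc1.png',im);crop(im,210,110,100,100,6,'sc1c')
im=eyes.capture('top');cv2.imwrite('pics/tp1.png',im);crop(im,370,160,90,90,6,'tp1c')
"; python3 plan.py 520.5 -286 36 63.5 5
```

```text
[ 520.32085579 -286.75721323   82.09735443] [6.22923147e-04 8.50791884e-01 5.25502365e-01 2.14480707e-04]
[0.02, 0.0, 0.92, 0.0, 0.0, 0.0],
[0.01, -0.01, 0.92, 0.0, 0.0, 0.0],
[0.02, 0.0, 0.92, 0.0, 0.0, -0.1],
[0.01, 0.0, 0.92, 0.1, 0.0, 0.0],
[0.02, 0.0, 0.92, 0.0, 0.0, 0.0],
end [ 520.5 -286.    36. ]
```

View pics/sc1c.png

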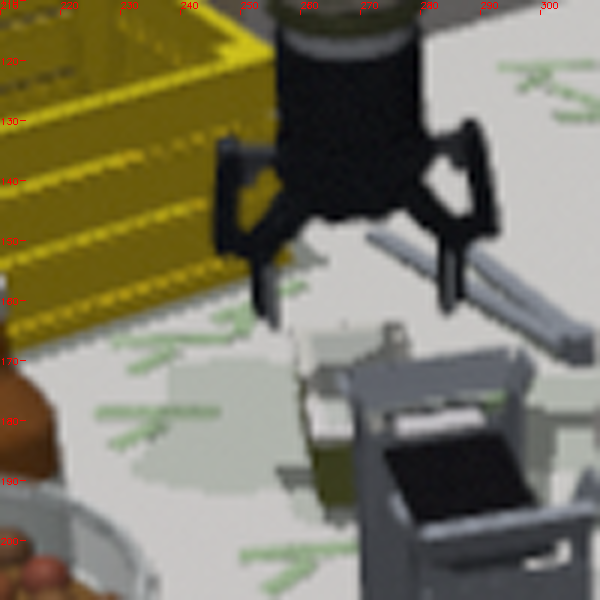

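View pics/tp1c.png

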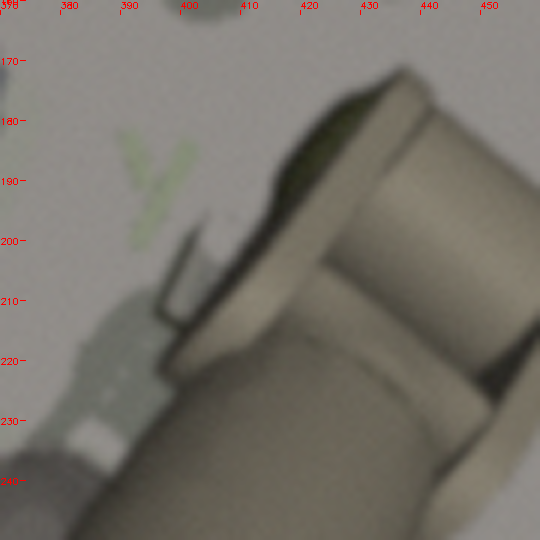

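The fingers, at scene (255,160) and (283,160), straddle the lid with clearance. I'll descend and grip.

Request:
{"fn": "move_arm", "kwargs": {
  "deltas": [
    [0.02,0,1.1,0,0,0],
    [0.02,0,1.1,0,0,0],
    [0.02,0,1.1,0,0,0],
    [0,0,1.1,0,0,0],
    [0,0,0,0,0,0],
    [0,0,0,0,0,0],
    [0,0,0,0,0,0],
    [0,0,0,0,0,0],
    [0,0,0,0,0,0],
    [0,0,0,0,0,0]
  ]
}}

```text
time_s: 4.2
eef_pos: [520.3, -286.1, 37.5]
ee_rot: [0.0, 0.851, 0.525, 0.0]
force: [-0.5, -0.6, -0.3]
grip_width: 0.998
```

Request:
{"fn": "move_arm", "kwargs": {
  "deltas": [
    [0,0,0,0,0,0],
    [0,0,0,0,0,0],
    [0,0,0,0,0,0],
    [0,0,0,0,0,0],
    [0,0,0,0,0,0],
    [0,0,0,0,0,0],
    [0,0,0,0,0,0],
    [0,0,0,0,0,0],
    [0,0,0,0,0,0],
    [0,0,0,0,0,0]
  ],
  "grip": 5.0,
  "newtons": 60
}}

```text
time_s: 5.2
eef_pos: [520.6, -286.3, 37.9]
ee_rot: [0.001, 0.851, 0.525, 0.0]
force: [0.5, 0.1, 5.0]
grip_width: 0.685
```

```bash
python3 -c "
from h import *
s=ctrl.sense();print(s)
im=eyes.capture('scene');cv2.imwrite('pics/sc2.png',im);crop(im,210,110,100,100,6,'sc2c')
"
```

```text
{'time_s': 5.2, 'joints': array([-6.99777817e-01,  6.69863346e-01,  1.48627520e+00,  4.18358659e-05,
        9.84078034e-01, -2.35502528e-01]), 'dq': array([ 0.00022622, -0.00096034,  0.00036707,  0.00020159,  0.00020239,
        0.00171303]), 'tau': array([-1.36264153e-01, -4.88711429e+01, -1.96730447e+01, -4.66391200e-02,
       -1.38213366e-02,  6.23113410e-04]), 'eef_pos': array([ 520.61459158, -286.26923189,   37.93675919]), 'ee_rot': array([6.48145946e-04, 8.50821639e-01, 5.25454150e-01, 2.31523220e-04]), 'force': array([0.47514593, 0.07681883, 4.96995494]), 'wrist_torque': array([ 0.06923837, -0.02852033, -0.00409395]), 'grip_width': 0.6848830128610485}
```

View pics/sc2c.png

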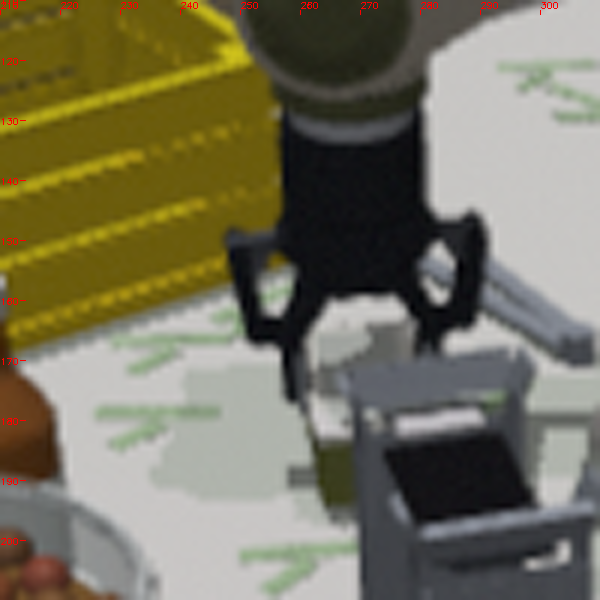

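Request:
{"fn": "move_arm", "kwargs": {
  "deltas": [
    [0,0,-0.5,0,0,0],
    [0,0,-1.5,0,0,0],
    [0,0,-2.5,0,0,0],
    [0,0,-3,0,0,0],
    [0,0,-3,0,0,0],
    [0,0,-3,0,0,0],
    [0,0,-3,0,0,0],
    [0,0,-2.5,0,0,0],
    [0,0,-1.0,0,0,0],
    [0,0,0,0,0,0]
  ],
  "newtons": 100
}}

```text
time_s: 6.25
eef_pos: [520.4, -286.1, 238.4]
ee_rot: [0.001, 0.851, 0.526, 0.0]
force: [0.9, 0.2, -2.5]
grip_width: 0.673
```

```bash
python3 plan.py 613.5 -50.5 237 71 15
```

```text
[1.68, -0.15, 0.01, 0.0, 0.0, -0.5],
[1.69, -0.13, 0.01, 0.0, 0.0, -0.5],
[1.68, -0.12, 0.01, 0.0, 0.0, -0.5],
[1.69, -0.1, 0.0, 0.0, 0.0, -0.5],
[1.68, -0.09, 0.01, 0.0, 0.0, -0.5],
[1.69, -0.08, 0.01, 0.0, 0.0, -0.5],
[1.69, -0.06, 0.01, 0.1, 0.0, -0.5],
[1.68, -0.04, 0.01, 0.0, 0.0, -0.6],
[1.69, -0.03, 0.01, 0.0, 0.0, -0.5],
[1.69, -0.01, 0.01, 0.0, 0.0, -0.5],
[1.69, 0.0, 0.0, 0.0, 0.0, -0.5],
[1.69, 0.02, 0.01, 0.0, 0.0, -0.5],
[1.69, 0.03, 0.01, 0.0, 0.0, -0.5],
[1.69, 0.04, 0.01, 0.0, 0.0, -0.5],
[1.68, 0.06, 0.01, 0.0, 0.0, -0.5],
end [613.4 -50.5 237. ]
```

Request:
{"fn": "move_arm", "kwargs": {
  "deltas": [
    [1.0,-0.1,0,0,0,-0.5],
    [1.7,-0.1,0,0,0,-0.5],
    [1.7,-0.1,0,0,0,-0.5],
    [1.7,-0.1,0,0,0,-0.5],
    [1.7,-0.1,0,0,0,-0.5],
    [1.7,-0.1,0,0,0,-0.5],
    [1.7,-0.05,0,0,0,-0.5],
    [1.7,-0.05,0,0,0,-0.5],
    [1.7,-0.05,0,0,0,-0.5],
    [1.7,0,0,0,0,-0.5]
  ]
}}

```text
time_s: 7.25
eef_pos: [580.9, -132.9, 237.3]
ee_rot: [0.0, 0.827, 0.562, 0.0]
force: [0.3, -0.0, -3.1]
grip_width: 0.673
```

Request:
{"fn": "move_arm", "kwargs": {
  "deltas": [
    [1.7,0,0,0,0,-0.5],
    [1.7,0,0,0,0,-0.5],
    [1.7,0,0,0,0,-0.5],
    [1.7,0,0,0,0,-0.5],
    [1.5,0.1,0,0,0,-0.5],
    [0.7,0,0,0,0,0],
    [0,0,0,0,0,0],
    [0,0,0,0,0,0],
    [0,0,0,0,0,0],
    [0,0,0,0,0,0]
  ]
}}

```text
time_s: 8.25
eef_pos: [612.7, -50.9, 237.4]
ee_rot: [0.0, 0.815, 0.58, -0.0]
force: [-0.8, 0.8, -2.8]
grip_width: 0.675
```

```bash
python3 plan.py 613.5 -50.5 215 71 2;python3 -c "
from h import *
im=eyes.capture('scene');cv2.imwrite('pics/sc3.png',im);crop(im,230,80,110,140,4,'sc3c')
im=eyes.capture('top');cv2.imwrite('pics/tp3.png',im);crop(im,290,130,100,90,6,'tp3c')
"
```

```text
[0.03, 0.03, 1.12, 0.0, 0.0, -0.1],
[0.03, 0.03, 1.12, 0.0, 0.0, 0.0],
end [613.5 -50.5 215. ]
```

View pics/sc3c.png

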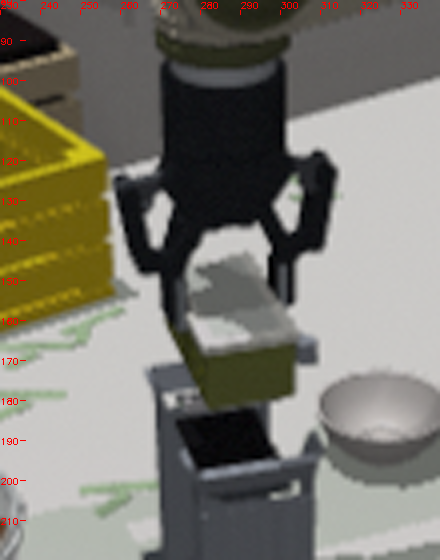

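View pics/tp3c.png

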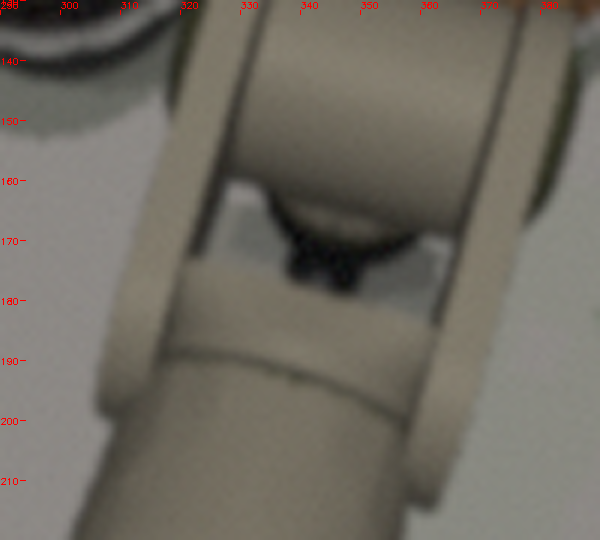

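```bash
python3 -c "
from h import *
im=cv2.imread('pics/sc3.png')
ov(im,'o7','scene',[(box((612.7,-50.9),71,112,60,257.5),(0,0,255)),(box((612.7,-50.9),71,112,60,209.5),(255,0,0)),(box((613.5,-50.5),71,121,69,146),(0,255,0)),(box((613.5,-50.5),71,142,87,178),(255,255,0))],255,130,70,80,7)
"
```

```text
(no output)
```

View pics/o7.png

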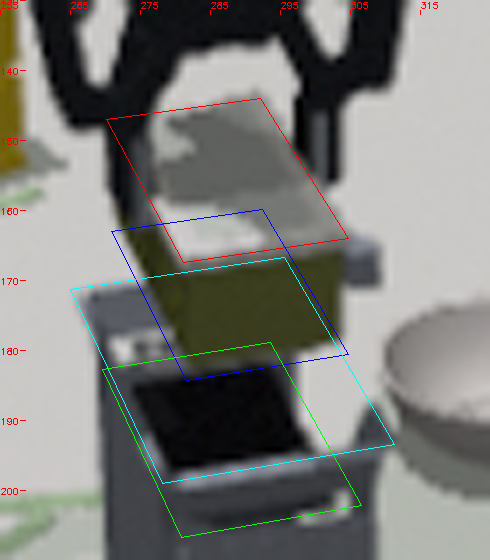

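The held tub and the dispenser rim both match the overlay to about 1 px. Lowering into the flare and watching the force.

Request:
{"fn": "move_arm", "kwargs": {
  "deltas": [
    [0.06,0.05,0.5,0,0,0],
    [0,0,0.5,0,0,0],
    [0,0,0.5,0,0,0],
    [0,0,0.5,0,0,0],
    [0,0,0.5,0,0,0],
    [0,0,0.5,0,0,0],
    [0,0,0.5,0,0,0],
    [0,0,0.5,0,0,0],
    [0,0,0,0,0,0],
    [0,0,0,0,0,0]
  ]
}}

```text
time_s: 9.35
eef_pos: [613.6, -49.9, 197.3]
ee_rot: [0.0, 0.815, 0.58, 0.0]
force: [0.3, -0.5, -1.7]
grip_width: 0.673
```

Request:
{"fn": "move_arm", "kwargs": {
  "deltas": [
    [0,0,0.3,0,0,0],
    [0,0,0.3,0,0,0],
    [0,0,0.3,0,0,0],
    [0,0,0.3,0,0,0],
    [0,0,0.3,0,0,0],
    [0,0,0,0,0,0],
    [0,0,0,0,0,0],
    [0,0,0,0,0,0],
    [0,0,0,0,0,0],
    [0,0,0,0,0,0]
  ]
}}

```text
time_s: 10.35
eef_pos: [613.5, -49.9, 182.4]
ee_rot: [0.0, 0.815, 0.58, 0.0]
force: [-1.6, 1.8, 1.8]
grip_width: 0.675
```

```bash
python3 -c "
from h import *
s=ctrl.sense();print(s['force'],s['wrist_torque'])
im=eyes.capture('scene');cv2.imwrite('pics/sc4.png',im);crop(im,255,140,70,80,7,'sc4c')
"
```

```text
[-1.62248272  1.75148933  1.78583593] [ 0.10265797  0.3772753  -0.04353073]
```

View pics/sc4c.png

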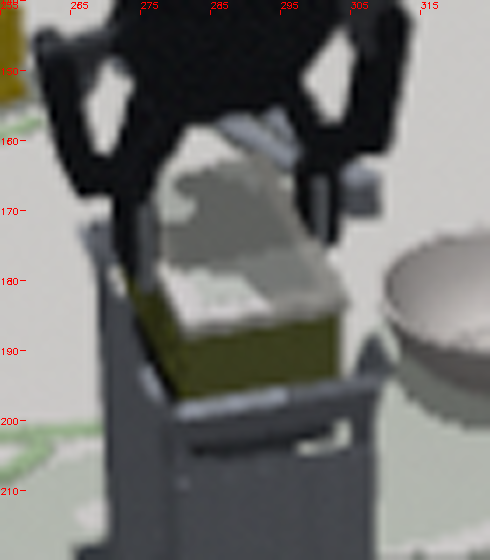

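Request:
{"fn": "move_arm", "kwargs": {
  "deltas": [
    [0,0,0.2,0,0,0],
    [0,0,0.2,0,0,0],
    [0,0,0.2,0,0,0],
    [0,0,0.2,0,0,0],
    [0,0,0.2,0,0,0],
    [0,0,0.2,0,0,0],
    [0,0,0.2,0,0,0],
    [0,0,0.2,0,0,0],
    [0,0,0,0,0,0],
    [0,0,0,0,0,0]
  ]
}}

```text
time_s: 11.4
eef_pos: [614.0, -49.6, 166.5]
ee_rot: [0.0, 0.815, 0.58, 0.001]
force: [2.0, 3.5, 2.8]
grip_width: 0.671
```

```bash
python3 -c "
from h import *
s=ctrl.sense();print(s['force'],s['wrist_torque'],s['eef_pos'])
im=eyes.capture('scene');cv2.imwrite('pics/sc5.png',im);crop(im,255,140,70,80,7,'sc5c')
"
```

```text
[1.97979739 3.54837664 2.8061005 ] [ 0.54540497 -0.34586766  0.01757698] [614.01044379 -49.58006889 166.49514151]
```

View pics/sc5c.png

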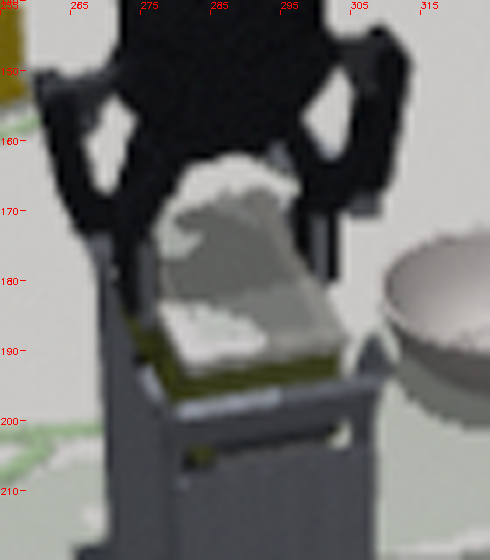

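Request:
{"fn": "move_arm", "kwargs": {
  "deltas": [
    [0.05,0,0.3,0,0,0],
    [0.05,0,0.3,0,0,0],
    [0,0,0.3,0,0,0],
    [0,0,0.3,0,0,0],
    [0,0,0.3,0,0,0],
    [0,0,0.3,0,0,0],
    [0,0,0.3,0,0,0],
    [0,0,0.3,0,0,0],
    [0,0,0,0,0,0],
    [0,0,0,0,0,0]
  ]
}}

```text
time_s: 12.45
eef_pos: [614.1, -49.5, 142.4]
ee_rot: [0.001, 0.815, 0.58, 0.0]
force: [1.6, -1.5, 3.4]
grip_width: 0.674
```

```bash
python3 -c "
from h import *
s=ctrl.sense();print(s['force'],s['wrist_torque'],s['eef_pos'])
im=eyes.capture('scene');cv2.imwrite('pics/sc6.png',im);crop(im,255,140,70,80,7,'sc6c')
"
```

```text
[ 1.5787779  -1.5202992   3.44011679] [-0.18701073 -0.3292738  -0.04612612] [614.07558087 -49.47087287 142.4082539 ]
```

View pics/sc6c.png

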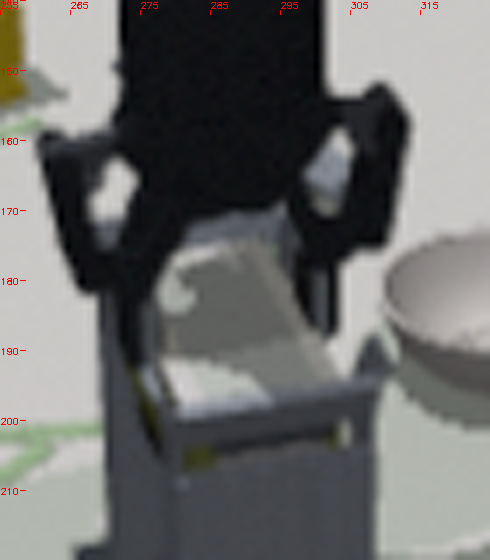

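Request:
{"fn": "move_arm", "kwargs": {
  "deltas": [
    [0,0,0.3,0,0,0],
    [0,0,0.3,0,0,0],
    [0,0,0.3,0,0,0],
    [0,0,0.3,0,0,0],
    [0,0,0.3,0,0,0],
    [0,0,0.3,0,0,0],
    [0,0,0.3,0,0,0],
    [0,0,0.2,0,0,0],
    [0,0,0,0,0,0],
    [0,0,0,0,0,0]
  ]
}}

```text
time_s: 13.5
eef_pos: [614.1, -49.4, 119.7]
ee_rot: [0.001, 0.815, 0.58, 0.0]
force: [0.6, -1.8, 5.2]
grip_width: 0.677
```

```bash
python3 -c "
from h import *
s=ctrl.sense();print(s['force'],s['wrist_torque'],s['eef_pos'])
im=eyes.capture('scene');cv2.imwrite('pics/sc7.png',im);crop(im,255,140,70,80,7,'sc7c')
"
```

```text
[ 0.61522352 -1.84025595  5.17210627] [-0.22879442 -0.20396864 -0.06586906] [614.08888534 -49.44953847 119.68817634]
```

View pics/sc7c.png

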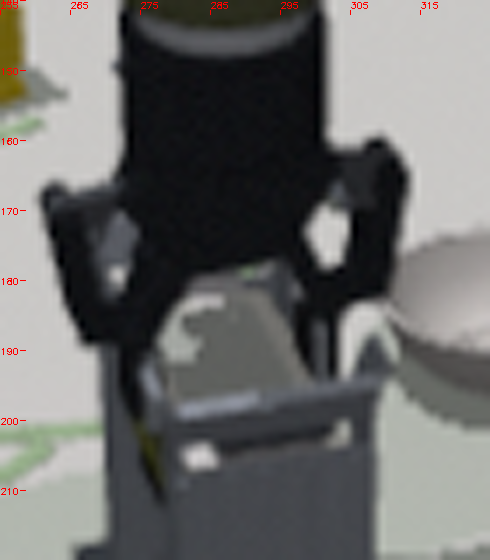

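Request:
{"fn": "move_arm", "kwargs": {
  "deltas": [
    [0,0,0.2,0,0,0],
    [0,0,0.2,0,0,0],
    [0,0,0.2,0,0,0],
    [0,0,0.2,0,0,0],
    [0,0,0.2,0,0,0],
    [0,0,0.1,0,0,0],
    [0,0,0.1,0,0,0],
    [0,0,0,0,0,0],
    [0,0,0,0,0,0],
    [0,0,0,0,0,0]
  ]
}}

```text
time_s: 14.55
eef_pos: [614.1, -49.4, 107.9]
ee_rot: [0.001, 0.815, 0.58, 0.0]
force: [0.1, -2.3, 7.3]
grip_width: 0.674
```

```bash
python3 -c "
from h import *
s=ctrl.sense();print(s['force'],s['wrist_torque'],s['eef_pos'])
im=eyes.capture('scene');cv2.imwrite('pics/sc8.png',im);crop(im,255,140,70,80,7,'sc8c')
"
```

```text
[ 0.07627757 -2.29288312  7.30975462] [-0.24879424  0.03236459  0.0273931 ] [614.10003169 -49.44892706 107.94504231]
```

View pics/sc8c.png

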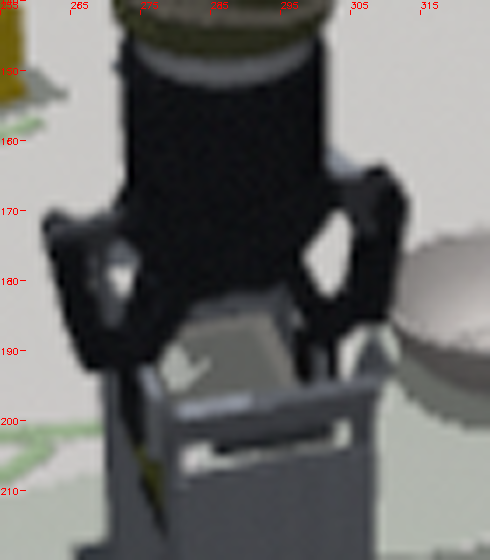

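The near catch shows level in the slot at (283–305, 203). I'll ease the tub up under the catches before opening.

Request:
{"fn": "move_arm", "kwargs": {
  "deltas": [
    [0,0,-0.3,0,0,0],
    [0,0,-0.3,0,0,0],
    [0,0,-0.3,0,0,0],
    [0,0,-0.3,0,0,0],
    [0,0,-0.3,0,0,0],
    [0,0,-0.1,0,0,0],
    [0,0,0,0,0,0],
    [0,0,0,0,0,0],
    [0,0,0,0,0,0],
    [0,0,0,0,0,0]
  ]
}}

```text
time_s: 15.6
eef_pos: [614.1, -49.4, 123.8]
ee_rot: [0.001, 0.815, 0.58, 0.0]
force: [0.2, -1.0, 6.3]
grip_width: 0.676
```

Request:
{"fn": "move_arm", "kwargs": {
  "deltas": [
    [0,0,0,0,0,0],
    [0,0,0,0,0,0],
    [0,0,0,0,0,0],
    [0,0,0,0,0,0],
    [0,0,0,0,0,0],
    [0,0,0,0,0,0],
    [0,0,0,0,0,0],
    [0,0,0,0,0,0],
    [0,0,0,0,0,0],
    [0,0,0,0,0,0]
  ],
  "grip": 8.54
}}

```text
time_s: 16.6
eef_pos: [613.8, -48.9, 123.3]
ee_rot: [-0.0, 0.815, 0.58, -0.0]
force: [0.9, 0.4, -1.2]
grip_width: 0.999
```

```bash
python3 -c "
from h import *
s=ctrl.sense();print(s['force'],s['wrist_torque'],s['eef_pos'])
im=eyes.capture('scene');cv2.imwrite('pics/sc9.png',im);crop(im,255,140,70,80,7,'sc9c')
"
```

```text
[ 0.94638502  0.43201115 -1.15598082] [-0.04195523 -0.03520481 -0.04251272] [613.83612637 -48.94165155 123.29035999]
```

View pics/sc9c.png

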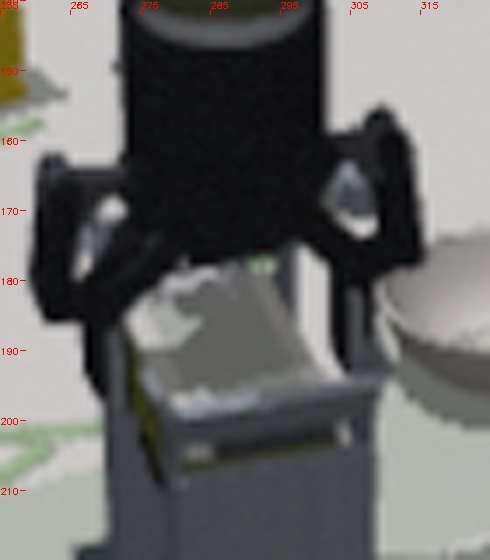

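Request:
{"fn": "move_arm", "kwargs": {
  "deltas": [
    [0,0,-0.5,0,0,0],
    [0,0,-1.5,0,0,0],
    [0,0,-2,0,0,0],
    [0,0,-2,0,0,0],
    [0,0,-2,0,0,0],
    [0,0,-2,0,0,0],
    [0,0,-1.5,0,0,0],
    [0,0,-1,0,0,0],
    [0,0,0,0,0,0],
    [0,0,0,0,0,0]
  ]
}}

```text
time_s: 17.65
eef_pos: [613.7, -48.9, 247.7]
ee_rot: [-0.0, 0.815, 0.58, -0.0]
force: [0.2, 0.3, -0.9]
grip_width: 1.001
```

```bash
python3 -c "
from h import *
im=eyes.capture('scene');cv2.imwrite('pics/sc10.png',im);crop(im,255,150,70,70,8,'sc10c')
"; python3 plan.py 495 303.5 150 72.5 20
```

```text
[1.47, -1.14, 0.49, 0.0, 0.0, -0.1],
[1.47, -1.13, 0.49, 0.0, 0.0, -0.1],
[1.48, -1.13, 0.48, 0.0, 0.0, 0.0],
[1.47, -1.13, 0.49, 0.0, 0.0, -0.1],
[1.48, -1.13, 0.49, 0.0, 0.0, -0.1],
[1.48, -1.12, 0.49, 0.0, 0.0, -0.1],
[1.48, -1.13, 0.49, 0.0, 0.0, -0.1],
[1.48, -1.12, 0.49, 0.0, 0.0, 0.0],
[1.49, -1.12, 0.48, 0.0, 0.0, -0.1],
[1.48, -1.12, 0.49, 0.0, 0.0, -0.1],
[1.49, -1.11, 0.49, 0.0, 0.0, -0.1],
[1.49, -1.11, 0.49, -0.1, 0.0, -0.1],
[1.49, -1.12, 0.49, 0.0, 0.0, 0.0],
[1.49, -1.11, 0.48, 0.0, 0.0, -0.1],
[1.49, -1.1, 0.49, 0.0, 0.0, -0.1],
[1.49, -1.11, 0.49, 0.0, 0.0, -0.1],
[1.5, -1.1, 0.48, 0.0, 0.0, -0.1],
[1.5, -1.1, 0.49, 0.0, 0.0, 0.0],
[1.5, -1.1, 0.48, 0.0, 0.0, -0.1],
[1.5, -1.1, 0.49, 0.0, 0.0, -0.1],
end [495.  303.5 150. ]
```

View pics/sc10c.png

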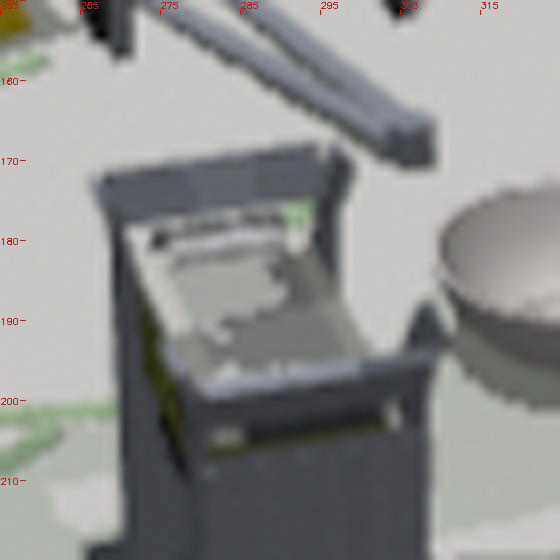

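```bash
python3 -c "
from h import *
im=cv2.imread('pics/sc10.png')
u=np.array([np.cos(np.radians(71)),np.sin(np.radians(71))]);W=np.array((613.5,-50.))
ov(im,'o8','scene',[(box(W,71,112,60,148.5),(0,0,255))]+[(box(W+e*53.5*u,71,15,40,150),(0,255,0)) for e in (1,-1)],255,160,70,60,8)
"
```

```text
(no output)
```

View pics/o8.png

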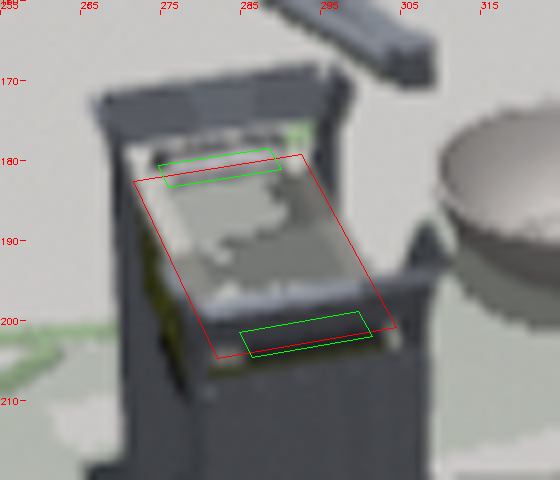

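Overlay matches the lid at 148.5 mm, and the far catch is level at (275–290, 180). The deep tub is latched. Heading to the shallow tub.

Request:
{"fn": "move_arm", "kwargs": {
  "deltas": [
    [0.7,-0.6,0,0,0,-0.1],
    [1.5,-1.1,0,0,0,-0.1],
    [1.5,-1.1,0,0,0,-0.1],
    [1.5,-1.1,0,0,0,-0.1],
    [1.5,-1.1,0,0,0,-0.1],
    [1.5,-1.1,0,0,0,-0.1],
    [1.5,-1.1,0,0,0,-0.1],
    [1.5,-1.1,0,0,0,-0.1],
    [1.5,-1.1,0,0,0,-0.1],
    [1.5,-1.1,0,0,0,0]
  ]
}}

```text
time_s: 18.7
eef_pos: [559.1, 120.7, 248.3]
ee_rot: [-0.0, 0.81, 0.587, 0.0]
force: [-0.8, 0.3, -0.2]
grip_width: 1.004
```

Request:
{"fn": "move_arm", "kwargs": {
  "deltas": [
    [1.5,-1.1,1,0,0,-0.1],
    [1.5,-1.1,1,0,0,-0.1],
    [1.5,-1.1,1,0,0,-0.1],
    [1.5,-1.1,1,0,0,-0.1],
    [1.5,-1.1,1,0,0,-0.1],
    [1.5,-1.1,1,0,0,0],
    [1.5,-1.1,1,0,0,0],
    [1.5,-1.1,1,0,0,0],
    [1.5,-1.1,1,0,0,0],
    [1.5,-1.1,0.5,0,0,0]
  ]
}}

```text
time_s: 19.7
eef_pos: [499.8, 297.0, 152.4]
ee_rot: [-0.0, 0.807, 0.59, -0.001]
force: [0.1, -0.1, 0.3]
grip_width: 1.0
```

```bash
python3 plan.py 495 303.5 70 72.5 5
```

```text
[0.1, -0.13, 1.65, 0.0, 0.0, 0.0],
[0.09, -0.13, 1.65, 0.0, 0.0, -0.1],
[0.1, -0.13, 1.65, 0.0, 0.0, 0.0],
[0.1, -0.13, 1.65, 0.0, 0.0, 0.0],
[0.09, -0.13, 1.64, -0.1, 0.0, -0.1],
end [495.  303.5  70. ]
```

Request:
{"fn": "move_arm", "kwargs": {
  "deltas": [
    [0.1,-0.05,1.5,0,0,-0.1],
    [0.1,-0.05,1.5,0,0,0],
    [0,0,1.5,0,0,0],
    [0,0,1.5,0,0,0],
    [0,0,1.5,0,0,0],
    [0,0,0.5,0,0,0],
    [0,0,0,0,0,0],
    [0,0,0,0,0,0],
    [0,0,0,0,0,0],
    [0,0,0,0,0,0]
  ]
}}

```text
time_s: 20.7
eef_pos: [500.8, 298.0, 73.9]
ee_rot: [0.0, 0.807, 0.591, 0.0]
force: [-0.2, 0.4, -0.5]
grip_width: 0.997
```

```bash
python3 plan.py 495 303.5 19 72.5 3;python3 -c "
from h import *
im=eyes.capture('scene');cv2.imwrite('pics/sc11.png',im);crop(im,360,210,100,100,6,'sc11c')
"
```

```text
[0.12, -0.24, 1.83, 0.0, 0.0, 0.0],
[0.11, -0.25, 1.83, 0.0, 0.0, -0.1],
[0.12, -0.24, 1.83, 0.0, 0.0, 0.0],
end [495.  303.5  19. ]
```

View pics/sc11c.png

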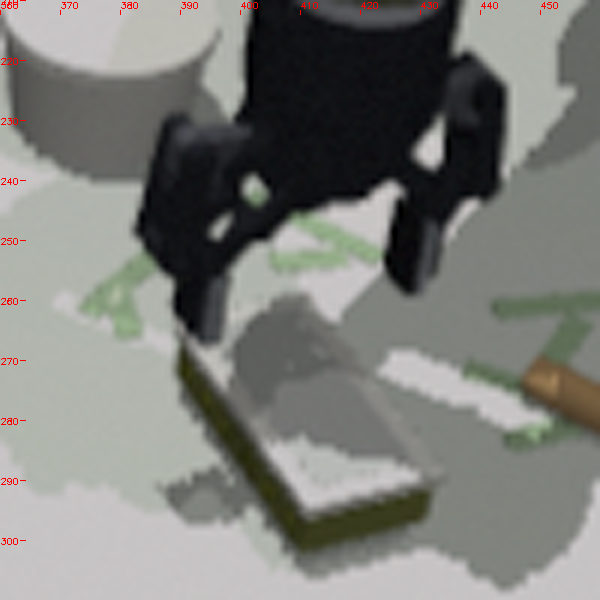

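Request:
{"fn": "move_arm", "kwargs": {
  "deltas": [
    [0.15,-0.3,0,0,0,0],
    [0.2,-0.4,0.5,0,0,0],
    [0,0,1,0,0,0],
    [0,0,1,0,0,0],
    [0,0,1,0,0,0],
    [0,0,1,0,0,0],
    [0,0,0.8,0,0,0],
    [0,0,0,0,0,0],
    [0,0,0,0,0,0],
    [0,0,0,0,0,0]
  ]
}}

```text
time_s: 21.75
eef_pos: [495.3, 303.4, 20.8]
ee_rot: [0.0, 0.807, 0.591, 0.0]
force: [-0.5, -0.2, -0.1]
grip_width: 1.002
```

Request:
{"fn": "move_arm", "kwargs": {
  "deltas": [
    [0,0,0,0,0,0],
    [0,0,0,0,0,0],
    [0,0,0,0,0,0],
    [0,0,0,0,0,0],
    [0,0,0,0,0,0],
    [0,0,0,0,0,0],
    [0,0,0,0,0,0],
    [0,0,0,0,0,0],
    [0,0,0,0,0,0],
    [0,0,0,0,0,0]
  ],
  "grip": 5.0,
  "newtons": 60
}}

```text
time_s: 22.75
eef_pos: [495.4, 303.5, 21.1]
ee_rot: [0.0, 0.807, 0.591, 0.001]
force: [-0.9, -0.3, 5.8]
grip_width: 0.68
```

```bash
python3 -c "
from h import *
s=ctrl.sense();print(s['eef_pos'],s['force'])
im=eyes.capture('scene');cv2.imwrite('pics/sc12.png',im);crop(im,360,230,100,90,6,'sc12c')
"
```

```text
[495.42994786 303.46459906  21.05316167] [-0.85009172 -0.34489417  5.77201382]
```

View pics/sc12c.png

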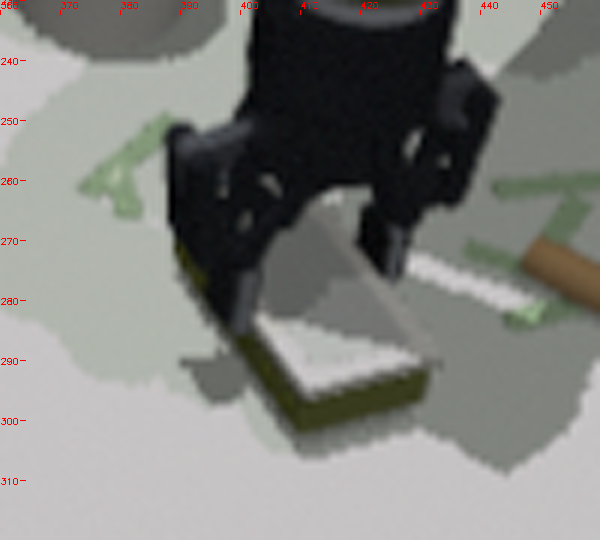

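Request:
{"fn": "move_arm", "kwargs": {
  "deltas": [
    [0,0,-0.5,0,0,0],
    [0,0,-1.5,0,0,0],
    [0,0,-2.5,0,0,0],
    [0,0,-3,0,0,0],
    [0,0,-3,0,0,0],
    [0,0,-3,0,0,0],
    [0,0,-3,0,0,0],
    [0,0,-2.5,0,0,0],
    [0,0,-1.0,0,0,0],
    [0,0,0,0,0,0]
  ],
  "newtons": 100
}}

```text
time_s: 23.8
eef_pos: [495.2, 303.4, 221.5]
ee_rot: [0.0, 0.807, 0.591, 0.001]
force: [-0.0, 0.8, -0.9]
grip_width: 0.674
```

```bash
python3 plan.py 613.7 -49.8 222 71 20 | tail -21
```

```text
[-1.5, 1.1, 0.0, 0.0, 0.0, 0.1],
[-1.51, 1.1, -0.01, 0.0, 0.0, 0.0],
[-1.5, 1.1, 0.0, 0.0, 0.0, 0.1],
[-1.5, 1.11, 0.0, 0.0, 0.0, 0.1],
[-1.5, 1.1, 0.0, 0.0, 0.0, 0.1],
[-1.49, 1.11, -0.01, 0.0, 0.0, 0.0],
[-1.5, 1.11, 0.0, 0.0, 0.0, 0.1],
[-1.5, 1.11, 0.0, 0.0, 0.0, 0.1],
[-1.49, 1.12, 0.0, 0.0, 0.0, 0.0],
[-1.49, 1.11, -0.01, 0.0, 0.0, 0.1],
[-1.49, 1.12, 0.0, 0.1, 0.0, 0.1],
[-1.49, 1.12, 0.0, 0.0, 0.0, 0.0],
[-1.49, 1.12, -0.01, 0.0, -0.1, 0.1],
[-1.49, 1.12, 0.0, 0.0, 0.0, 0.1],
[-1.48, 1.12, 0.0, 0.0, 0.0, 0.1],
[-1.48, 1.13, 0.0, 0.0, 0.0, 0.0],
[-1.49, 1.13, 0.0, 0.0, 0.0, 0.1],
[-1.48, 1.13, -0.01, 0.0, 0.0, 0.1],
[-1.48, 1.13, 0.0, 0.0, 0.0, 0.0],
[-1.48, 1.13, 0.0, 0.0, 0.0, 0.1],
end [613.7 -49.8 222. ]
```

Request:
{"fn": "move_arm", "kwargs": {
  "deltas": [
    [-0.8,0.6,0,0,0,0.1],
    [-1.5,1.1,0,0,0,0.1],
    [-1.5,1.1,0,0,0,0.1],
    [-1.5,1.1,0,0,0,0.1],
    [-1.5,1.1,0,0,0,0.1],
    [-1.5,1.1,0,0,0,0.1],
    [-1.5,1.1,0,0,0,0.1],
    [-1.5,1.1,0,0,0,0.1],
    [-1.5,1.1,0,0,0,0.1],
    [-1.5,1.1,0,0,0,0.1]
  ]
}}

```text
time_s: 24.8
eef_pos: [550.1, 133.3, 218.6]
ee_rot: [-0.001, 0.812, 0.583, -0.001]
force: [0.1, -0.0, -0.9]
grip_width: 0.674
```

Request:
{"fn": "move_arm", "kwargs": {
  "deltas": [
    [-1.5,1.1,0,0,0,0.1],
    [-1.5,1.1,0,0,0,0.1],
    [-1.5,1.1,0,0,0,0.1],
    [-1.5,1.1,0,0,0,0.1],
    [-1.5,1.1,0,0,0,0.1],
    [-1.5,1.1,0,0,0,0],
    [-1.5,1.1,0,0,0,0],
    [-1.5,1.1,0,0,0,0],
    [-1.5,1.1,0,0,0,0],
    [-1.0,1.0,0,0,0,0]
  ]
}}

```text
time_s: 25.8
eef_pos: [606.9, -39.5, 220.2]
ee_rot: [-0.0, 0.815, 0.58, -0.0]
force: [0.3, 0.8, -0.9]
grip_width: 0.672
```

Request:
{"fn": "move_arm", "kwargs": {
  "deltas": [
    [-0.5,0.5,0,0,0,0],
    [0,0,0,0,0,0],
    [0,0,0,0,0,0],
    [0,0,0,0,0,0],
    [0,0,0,0,0,0],
    [0,0,0,0,0,0],
    [0,0,0,0,0,0],
    [0,0,0,0,0,0],
    [0,0,0,0,0,0],
    [0,0,0,0,0,0]
  ]
}}

```text
time_s: 26.8
eef_pos: [609.6, -44.1, 220.3]
ee_rot: [0.0, 0.815, 0.58, 0.0]
force: [0.3, -0.3, -1.1]
grip_width: 0.676
```

```bash
python3 plan.py 613.7 -49.8 222 71 1;python3 -c "
from h import *
s=ctrl.sense();p=s['eef_pos'];print(p,s['ee_rot'])
h=2*np.degrees(np.arctan2(s['ee_rot'][2],s['ee_rot'][1]))
im=eyes.capture('scene');cv2.imwrite('pics/sc13.png',im)
ov(im,'o9','scene',[(box(p[:2],h,112,60,p[2]+19),(0,0,255)),(box(p[:2],h,112,60,p[2]-11),(255,0,0))],255,130,75,80,7)
"
```

```text
[-0.4, 0.58, -0.17, 0.0, 0.0, -0.1],
end [613.8 -49.8 222. ]
[609.58130176 -44.11082779 220.3161777 ] [2.60660360e-05 8.14608844e-01 5.80010716e-01 6.90005489e-06]
```

View pics/o9.png

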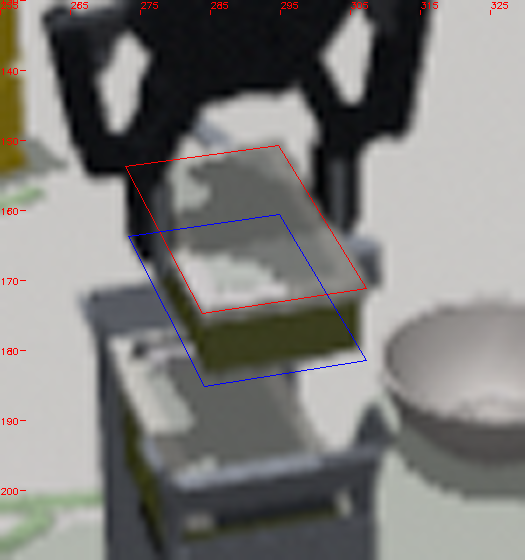

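Request:
{"fn": "move_arm", "kwargs": {
  "deltas": [
    [-0.2,0.3,0,0,0,0],
    [-0.2,0.3,0,0,0,0],
    [0,0,0.5,0,0,0],
    [0,0,0.5,0,0,0],
    [0,0,0.5,0,0,0],
    [0,0,0.5,0,0,0],
    [0,0,0.5,0,0,0],
    [0,0,0.5,0,0,0],
    [0,0,0,0,0,0],
    [0,0,0,0,0,0]
  ]
}}

```text
time_s: 27.85
eef_pos: [614.0, -49.8, 190.3]
ee_rot: [0.0, 0.815, 0.58, 0.0]
force: [-0.4, 0.3, -1.6]
grip_width: 0.673
```

Request:
{"fn": "move_arm", "kwargs": {
  "deltas": [
    [0,0,0.3,0,0,0],
    [0,0,0.3,0,0,0],
    [0,0,0.3,0,0,0],
    [0,0,0.3,0,0,0],
    [0,0,0.3,0,0,0],
    [0,0,0.2,0,0,0],
    [0,0,0,0,0,0],
    [0,0,0,0,0,0],
    [0,0,0,0,0,0],
    [0,0,0,0,0,0]
  ]
}}

```text
time_s: 28.85
eef_pos: [614.0, -49.8, 173.4]
ee_rot: [0.0, 0.815, 0.58, 0.0]
force: [0.2, 0.9, -1.5]
grip_width: 0.672
```

```bash
python3 -c "
from h import *
s=ctrl.sense();print(s['force'],s['wrist_torque'],s['eef_pos'])
im=eyes.capture('scene');cv2.imwrite('pics/sc14.png',im);crop(im,255,140,70,80,7,'sc14c')
"
```

```text
[ 0.22791662  0.88916231 -1.5308342 ] [-0.00598919 -0.00332668  0.0360895 ] [613.99711488 -49.84624831 173.43294239]
```

View pics/sc14c.png

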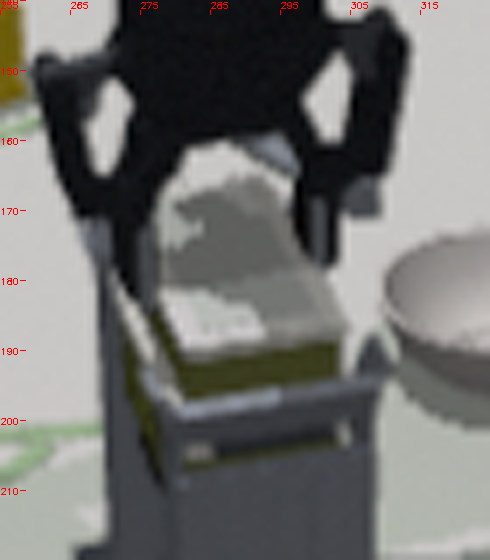

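Request:
{"fn": "move_arm", "kwargs": {
  "deltas": [
    [0,0,0.2,0,0,0],
    [0,0,0.2,0,0,0],
    [0,0,0.2,0,0,0],
    [0,0,0.2,0,0,0],
    [0,0,0.2,0,0,0],
    [0,0,0.2,0,0,0],
    [0,0,0.2,0,0,0],
    [0,0,0.2,0,0,0],
    [0,0,0,0,0,0],
    [0,0,0,0,0,0]
  ]
}}

```text
time_s: 29.9
eef_pos: [614.4, -49.4, 158.9]
ee_rot: [0.001, 0.815, 0.58, 0.001]
force: [-3.1, 3.7, 13.8]
grip_width: 0.672
```

```bash
python3 -c "
from h import *
s=ctrl.sense();print(s['force'],s['wrist_torque'],s['eef_pos'])
im=eyes.capture('scene');cv2.imwrite('pics/sc15.png',im);crop(im,255,140,70,80,7,'sc15c')
"
```

```text
[-3.06565862  3.69619648 13.77757165] [ 0.45433175  0.71697005 -0.04356657] [614.41291183 -49.42777943 158.85747107]
```

View pics/sc15c.png

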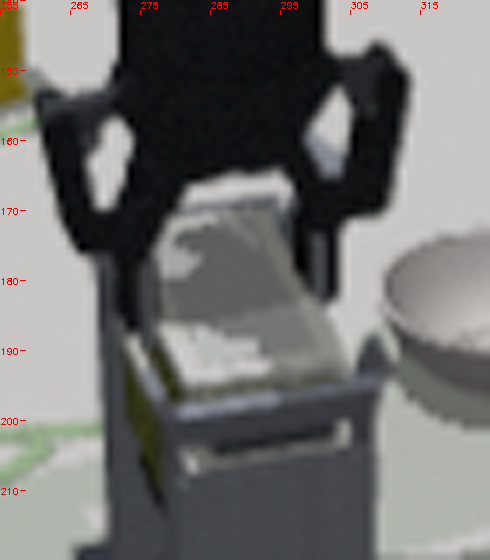

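Request:
{"fn": "move_arm", "kwargs": {
  "deltas": [
    [0.03,-0.05,0.2,0,0,0],
    [0,-0.03,0.2,0,0,0],
    [0,0,0.2,0,0,0],
    [0,0,0.2,0,0,0],
    [0,0,0.2,0,0,0],
    [0,0,0.2,0,0,0],
    [0,0,0.2,0,0,0],
    [0,0,0.2,0,0,0],
    [0,0,0.2,0,0,0],
    [0,0,0,0,0,0]
  ]
}}

```text
time_s: 30.95
eef_pos: [614.3, -49.5, 140.0]
ee_rot: [0.001, 0.815, 0.58, 0.001]
force: [1.9, 0.1, 5.3]
grip_width: 0.674
```

Request:
{"fn": "move_arm", "kwargs": {
  "deltas": [
    [0,0,0.2,0,0,0],
    [0,0,0.2,0,0,0],
    [0,0,0.2,0,0,0],
    [0,0,0.2,0,0,0],
    [0,0,0.2,0,0,0],
    [0,0,0.2,0,0,0],
    [0,0,0.2,0,0,0],
    [0,0,0.2,0,0,0],
    [0,0,0,0,0,0],
    [0,0,0,0,0,0]
  ]
}}

```text
time_s: 31.95
eef_pos: [614.3, -49.4, 124.1]
ee_rot: [0.001, 0.815, 0.58, 0.001]
force: [2.9, 0.7, 6.8]
grip_width: 0.671
```

```bash
python3 -c "
from h import *
s=ctrl.sense();print(s['force'],s['wrist_torque'],s['eef_pos'])
im=eyes.capture('scene');cv2.imwrite('pics/sc16.png',im);crop(im,255,140,70,80,7,'sc16c')
"
```

```text
[2.92460814 0.67583925 6.76502826] [ 0.05041659 -0.27121181  0.05281623] [614.32615809 -49.44682353 124.14665543]
```

View pics/sc16c.png

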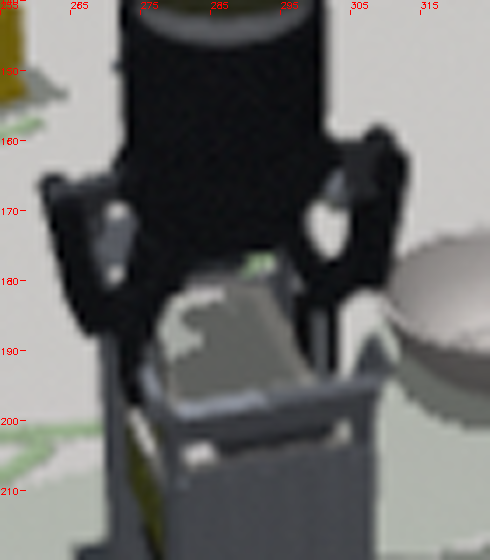

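Request:
{"fn": "move_arm", "kwargs": {
  "deltas": [
    [0,0,0.2,0,0,0],
    [0,0,0.2,0,0,0],
    [0,0,0.2,0,0,0],
    [0,0,0.2,0,0,0],
    [0,0,0.2,0,0,0],
    [0,0,0.2,0,0,0],
    [0,0,0.2,0,0,0],
    [0,0,0.15,0,0,0],
    [0,0,0,0,0,0],
    [0,0,0,0,0,0]
  ]
}}

```text
time_s: 33.0
eef_pos: [614.4, -49.5, 108.9]
ee_rot: [0.001, 0.815, 0.58, 0.001]
force: [0.9, 0.0, 8.9]
grip_width: 0.673
```

```bash
python3 -c "
from h import *
s=ctrl.sense();print(s['force'],s['wrist_torque'],s['eef_pos'])
im=eyes.capture('scene');cv2.imwrite('pics/sc17.png',im);crop(im,255,140,70,80,7,'sc17c')
"
```

```text
[0.93362842 0.04541182 8.94860571] [0.12025102 0.00175362 0.07946914] [614.36396732 -49.46146669 108.93116044]
```

View pics/sc17c.png

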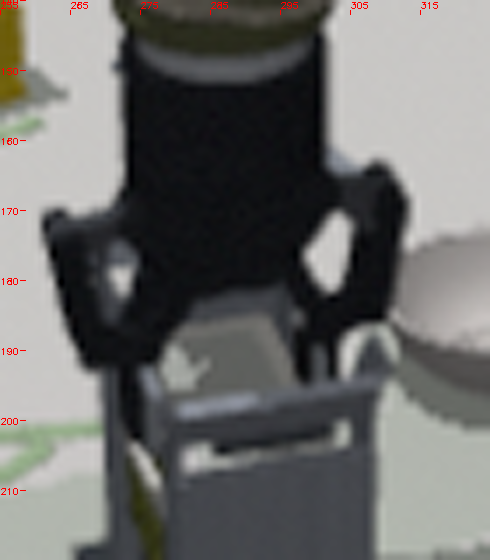

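The catch looks the same as when the deep tub latched, and 8.9 N matches the spring force. Easing up, releasing and retracting.

Request:
{"fn": "move_arm", "kwargs": {
  "deltas": [
    [0,0,-0.3,0,0,0],
    [0,0,-0.3,0,0,0],
    [0,0,-0.3,0,0,0],
    [0,0,-0.3,0,0,0],
    [0,0,-0.3,0,0,0],
    [0,0,-0.15,0,0,0],
    [0,0,0,0,0,0],
    [0,0,0,0,0,0],
    [0,0,0,0,0,0],
    [0,0,0,0,0,0]
  ]
}}

```text
time_s: 34.05
eef_pos: [614.3, -49.4, 125.3]
ee_rot: [0.001, 0.815, 0.58, 0.001]
force: [1.4, 0.6, 7.8]
grip_width: 0.677
```

Request:
{"fn": "move_arm", "kwargs": {
  "deltas": [
    [0,0,0,0,0,0],
    [0,0,0,0,0,0],
    [0,0,0,0,0,0],
    [0,0,0,0,0,0],
    [0,0,0,0,0,0],
    [0,0,0,0,0,0],
    [0,0,0,0,0,0],
    [0,0,0,0,0,0],
    [0,0,0,0,0,0],
    [0,0,0,0,0,0]
  ],
  "grip": 8.54
}}

```text
time_s: 35.05
eef_pos: [613.3, -49.3, 124.3]
ee_rot: [-0.0, 0.815, 0.58, -0.0]
force: [-0.3, -0.4, 0.3]
grip_width: 0.997
```

Request:
{"fn": "move_arm", "kwargs": {
  "deltas": [
    [0,0,-0.5,0,0,0],
    [0,0,-1.5,0,0,0],
    [0,0,-2,0,0,0],
    [0,0,-2,0,0,0],
    [0,0,-2,0,0,0],
    [0,0,-2,0,0,0],
    [0,0,-1.5,0,0,0],
    [0,0,-1,0,0,0],
    [0,0,0,0,0,0],
    [0,0,0,0,0,0]
  ]
}}

```text
time_s: 36.05
eef_pos: [613.1, -49.3, 248.7]
ee_rot: [-0.0, 0.815, 0.58, -0.0]
force: [-0.1, 0.9, 0.1]
grip_width: 1.003
```

```bash
python3 -c "
from h import *
s=ctrl.sense();print(s['force'],s['eef_pos'])
im=eyes.capture('scene');cv2.imwrite('pics/sc18.png',im)
crop(im,255,150,70,75,7,'q1')
u=np.array([np.cos(np.radians(71)),np.sin(np.radians(71))]);W=np.array((614,-50.))
ov(im,'q2','scene',[(box(W,71,112,60,148.5),(0,0,255)),(box(W,71,112,60,118.5),(255,0,0)),(box(W,71,112,60,108.5),(255,255,0))],255,150,70,75,7)
cv2.imwrite('pics/q.png',cv2.resize(np.hstack([cv2.imread('pics/q1.png'),cv2.imread('pics/q2.png')]),None,fx=.8,fy=.8))
"
```

```text
[-0.12652628  0.9151354   0.0616112 ] [613.09629444 -49.27725547 248.70097588]
```

View pics/q.png

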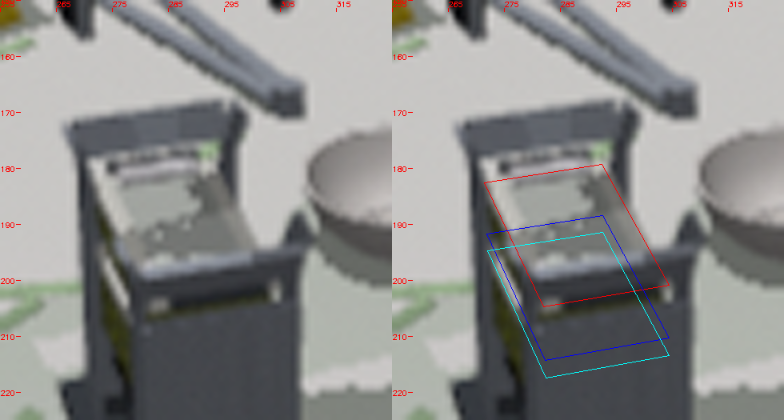

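View pics/sc18.png

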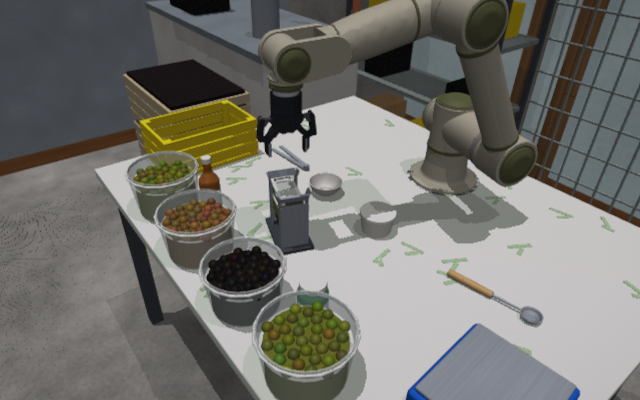

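```bash
python3 -c "
from rig import order
print(order.finish_job())"
```

```text
the job is handed in; nothing more can be done
None
```

I loaded both tubs into the dispenser, the deep one first with the shallow one on top. I pressed each lid to about 128 mm above the table and eased it up under the catches before letting go. I handed the job in at about 36 s.

- **Latching:** In the last scene picture the shallow lid lies at about 148.5 mm, level. The near catch shows level in its slot and the far one is level at the mouth, looking the same as after the deep tub latched. The deep tub's lid shows as a white strip below the shallow one.
- **Press force:** The upward force at the bottom of each press was about 7 N for the deep tub and 9 N for the shallow one. That agrees with the spring force less the tubs' weight.
- **End state:** The gripper is open about 70 mm above the dispenser, touching nothing. The bystanders look unmoved in the scene picture.
- **Not checked:** The catch angles and platform reading could not be read directly, so I judged them from pictures and force only. I took no final top view, because the arm was over the dispenser.
- **Disagreement:** One dispenser base corner in the scene picture did not fit my model. A bucket appears to hide that corner, so I located the dispenser from its catches instead.

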